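# Roll the dowel rail onto its pencil line

### The arm

A 6-joint arm with a two-finger parallel gripper is mounted at the origin on the work surface. World frame = base frame: x ahead of the robot, y to its left, z up, the work surface at z = 0. Lengths are in m, angles in rad, forces in N, time in s.
With the tool pointing down it reaches from about 0.4 to 0.825 m from the base axis. Payload 7 kg.
Tool frame: the origin (TCP) lies at the very end of the fingers, on their centre line; the grasp point (between the pads) lies 19 mm behind it; z points along the fingers, y is the line along which they close (so a half turn about z gives the same grasp; the last joint's range is limited). The gripper opens to 85 mm and grips with 20 to 120 N. Pads are 22 mm wide; open, the fingers measure 114 mm over their backs; the gripper's body (76 mm by 85 mm) begins 54 mm behind the grasp point. The pads swing forward as they close: fully open they stand 13 mm farther back than shut.
Start: joints at [0.288, 0.359, 0.012, 0, -1.224, -0.288], TCP at [0.675, -0, 0.231] pointing down, gripper open.
Joint ranges: [-3.07, 3.07], [-1.43, 2.12], [-1.02, 1.25], [-3.03, 1.67], [-3.05, -0], [-3.03, 3.03]. Speed limits (rad/s): [2.39, 2.39, 3.01, 3.14, 3.14, 3.14].

### API

Orientations are given as a rotation vector (axis times angle).
In Python, from bench import status, snapshot, camera_params, job_done gives the robot as it stands. The module is installed in compiled form; this text tells all that it offers.
- The arm moves only by the shell command python3 -m creep 'ROWS'. ROWS is JSON, a list of rows, each a list of 5 numbers: the shift along the tool's x, y, z in mm, then the turn about the tool's z in rad, then the closure, from 0 (fully open) to 1 (shut). A call has 1 to 12 rows; each row is the pose to reach, as a shift and turn from the pose commanded when the call began, along the tool's axes at that moment; what a row does not reach only later rows make up. A row lasts 1/8 s, in which the tool goes at most 62.5 mm and 10.7 degrees, less where a joint would pass 70% of its speed; a pose out of reach is approached as far as the arm can. A call with a gripper value outside its range is refused whole. The fingers move at their own pace and stop on an object; the grip force is fixed at half the most. Time passes only in rows, so rows that repeat a pose let the fingers close. It gives the time, the measured TCP pose, the force, the opening and the grip force at its end, in the units of the state.
- status.read_state(): the state, without advancing time (a new reading comes with each control period).
- snapshot(name): name is "scene" or "side" or "wrist"; returns the picture (400x640x3 uint8, blue, green, red); there is no depth.
- camera_params(name): a dict with "mtx" (3x3 intrinsics, pixels), "dist_coeffs" ([k1, k2, p1, p2, k3] as OpenCV has them; the pictures are not rectified), "R" (3x3) and "t" (3): a world point X has camera coordinates R X + t; the wrist camera has in their place "tool_from_camera" (4x4, takes a point from camera to tool coordinates, whose origin is the TCP and whose axes are the flange's). Camera axes: x right, y down, z forward; pixel columns grow to the right and rows downward; lengths in m; the calibration is good to about 2 mm. A picture is of the moment at which its call begins: read the wrist's pose just before it. camera_params takes no time and is no camera call.
- job_done(): hands the job in; it is judged then, once.
The state is a dict: "clock": time; "joint_positions": joint angles; "joint_velocities": joint speeds; "tau": joint torques, N m; "tool_pos": TCP position; "orientation": TCP orientation; "force": force on the tool from outside, world axes, zero at the start; "wrist_torque": the same for the moment, N m; "width": opening from 0.0 (shut) to 1.0 (fully open); "grasp_force": force on a finger pad.
Only numpy, scipy, OpenCV 4.12 (cv2) and the standard library are available. Lean on these libraries where they do the work, as an engineer would, in place of code of your own. Each camera call takes 0.05 s, during which the arm holds its last target. There are 200 camera calls.

### The job

The round wooden dowel lying on the plywood door panel is to be glued on as the door's rail: with your fingertips on top of it, roll it sideways across the panel onto the pencil line, so that it lies centred over the line and along it, and leave it lying there at rest. Touch only its upper half: do not pinch it, pick it up or shove it from low down, and leave the glue bottle, the wood offcut and the pencil pot where they stand.

Things in the scene. Friction and masses are not known exactly. Their poses are not given: they have to be found in the camera images.
- dowel_center (a point): Centre of the loose dowel: plain wooden rod, 36 mm diameter, 140 mm long, about 0.1 kg, lying on the panel: this point is 30 mm, its top 48 mm above the table. x runs along it; y and z turn with it as it rolls (z up at the start). It starts 35 to 75 mm to either side of the line, roughly parallel. It rolls half as far as a fingertip moving over its top without slip, and soon stops when let go.
- line: Straight dark pencil line, 180 mm long, 3 mm wide, drawn on the panel's top, 12 mm above the table. Origin: the middle of the line. x runs along the line, y across it (the way to roll), z up.
- panel: Fixed plywood panel, 200 mm (its x) by 300 mm (its y) by 12 mm thick, with a batten 16 mm wide standing 10 mm above the panel's top along each of its two ends at y = +-142 mm. Origin: centre of its underside, on the table; z up. The line runs along its x.
- glue: Bystander: white glue bottle, 52 mm in diameter, 140 mm tall, standing on the table, its axis about 100 mm beyond the panel's +y end. Origin: centre of its underside.
- offcut: Bystander: dark wood offcut, 90 x 45 x 32 mm, lying on the table, its centre about 65 mm beyond the panel's -y end. Origin: centre of its underside.
- potpencils: Bystander: steel pot, 68 mm in diameter, 85 mm tall, pencils in it reaching 135 mm high, standing on the table beyond the panel's -y end. Origin: centre of its underside.

How it is judged:
On the way:
1. the dowel has been rolled: turned more than 60 degrees about its axis (angle between dowel_center's own z axis and vertical above 1.05 rad), for 0.02 s.
At the end, for the whole second after the job is handed in: The dowel lies at rest flat on the panel, its centre within 7 mm of the line sideways and within 30 mm of the line's middle lengthways, its axis within 0.12 rad (7 degrees) of the line (y of dowel_center in the frame of line between -0.007 and 0.007 m and x of dowel_center in the frame of line between -0.03 and 0.03 m and z of dowel_center in the frame of line between 0.014 and 0.022 m and angle between the x axis of dowel_center and the x axis of line, either way round below 0.12 rad and linear speed of dowel below 0.01 m/s); the robot touches nothing.
It fails at once if the dowel is lifted off the panel (centre raised more than 12 mm) (height (world z) of dowel_center above 0.042 m).
It fails at once if the fingers press on the dowel while reaching well below its middle height (pinching it or shoving it from low down; grasp point lower than 45 mm above the table) (contact force between the fingers and dowel above 0.3 N and height (world z) of the grasp point below 0.045 m).
It fails at once if the glue bottle is moved more than 25 mm (distance of glue from where it was at the start of the episode above 0.025 m).
It fails at once if the offcut is moved more than 25 mm (distance of offcut from where it was at the start of the episode above 0.025 m).
It fails at once if the pencil pot is moved more than 25 mm (distance of potpencils from where it was at the start of the episode above 0.025 m).
It also fails if it takes over 51 s, if anything falls off the work surface, if the arm or the gripper's body presses on something with over 40 N, if the wrist force passes 120 N, or if a joint passes its speed limit or range.

## Working session

There is one attempt and no reset: what is moved stays moved. The work goes in short steps, Python scripts to look and compute and a shell command to move; the robot and the scene stay as the last step left them, time stands still between calls to the robot, and variables do not carry over. Pictures are saved under pics/ and viewed, at most 10 in all, crops included, and the job is handed in when it is done.

```bash
mkdir -p pics; python3 - <<'E'
from bench import status,snapshot,camera_params
import cv2,numpy as np
s=status.read_state();print(s['clock'],s['tool_pos'],s['orientation'],s['width'])
a=snapshot("scene");cv2.imwrite("pics/scene0.png",a)
s=snapshot("side");cv2.imwrite("pics/side0.png",s)
w=snapshot("wrist");cv2.imwrite("pics/wrist0.png",w)
for n in("scene","side","wrist"):print(n,{k:np.round(v,4).tolist() for k,v in camera_params(n).items()})
E
```

```text
0.0 [ 6.74512868e-01 -1.21074738e-05  2.30357923e-01] [ 2.22039854e+00 -2.22071455e+00 -1.73150146e-03] 0.9982940686765156
scene {'mtx': [[472.6913, 0.0, 322.1059], [0.0, 472.6913, 200.8412], [0.0, 0.0, 1.0]], 'dist_coeffs': [0.0312, 0.0, 0.0, 0.0, 0.0], 'R': [[-0.8452, 0.5344, -0.0009], [0.4131, 0.6524, -0.6354], [-0.339, -0.5374, -0.7722]], 't': [0.4683, -0.2416, 1.235]}
side {'mtx': [[370.4355, 0.0, 321.2393], [0.0, 370.4355, 199.625], [0.0, 0.0, 1.0]], 'dist_coeffs': [-0.0452, 0.0, 0.0, 0.0, 0.0], 'R': [[0.8796, -0.4753, -0.0183], [-0.2858, -0.4973, -0.8192], [0.3802, 0.7258, -0.5733]], 't': [-0.5135, 0.2185, 0.6122]}
wrist {'mtx': [[282.3844, 0.0, 323.2305], [0.0, 282.3844, 201.1317], [0.0, 0.0, 1.0]], 'dist_coeffs': [-0.0012, 0.0, 0.0, 0.0, 0.0], 'tool_from_camera': [[-0.001, -0.9609, -0.277, 0.0692], [1.0, -0.0009, -0.0005, 0.0004], [0.0003, -0.277, 0.9609, -0.143], [0.0, 0.0, 0.0, 1.0]]}
```

View pics/scene0.png

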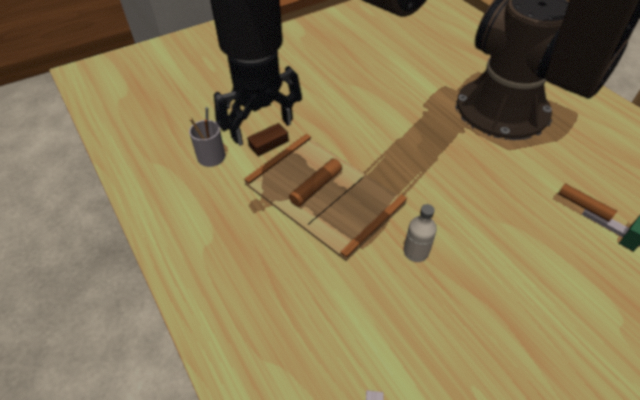

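View pics/wrist0.png

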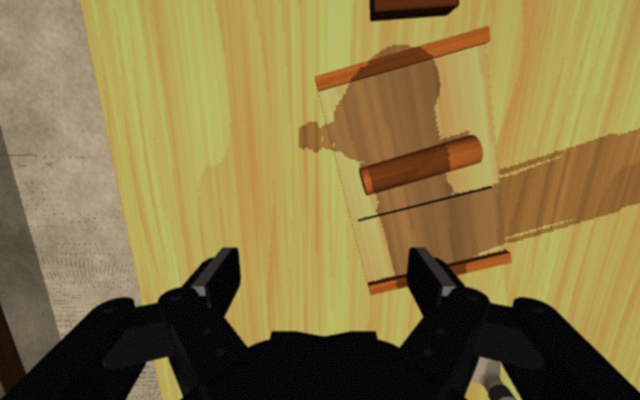

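The wrist view shows the dowel from about (366,180) to (480,150) and the line from (360,219) to (492,187), below it. The battens are at the top and bottom of the panel. Image up is world −y. I'll measure the dowel and line from this view.

```bash
cat > h.py <<'E'
import cv2,numpy as np
from scipy.spatial.transform import Rotation as Ro
from bench import camera_params
def cam(name,s=None):
    p=camera_params(name);K=np.array(p['mtx']);d=np.array(p['dist_coeffs'])
    if name=='wrist':
        T=np.eye(4);T[:3,:3]=Ro.from_rotvec(s['orientation']).as_matrix();T[:3,3]=s['tool_pos']
        C=T@np.array(p['tool_from_camera']);return K,d,C[:3,:3],C[:3,3]
    R=np.array(p['R']);return K,d,R.T,-R.T@np.array(p['t'])
def ray(c,uv,z):
    K,d,R,o=c
    q=cv2.undistortPoints(np.array(uv,float).reshape(-1,1,2),K,d)[:,0]
    v=np.c_[q,np.ones(len(q))]@R.T
    return o+v*((z-o[2])/v[:,2])[:,None]
def pix(c,P):
    K,d,R,o=c
    return cv2.projectPoints(np.array(P,float).reshape(-1,3),Ro.from_matrix(R.T).as_rotvec(),-R.T@o,K,d)[0][:,0]
def axis(m):  # minAreaRect long-axis end points
    cs=cv2.findContours(m,0,2)[0];c=max(cs,key=cv2.contourArea)
    b=cv2.boxPoints(cv2.minAreaRect(c))
    if np.linalg.norm(b[0]-b[1])>np.linalg.norm(b[1]-b[2]):b=np.roll(b,-1,0)
    return np.array([(b[0]+b[1])/2,(b[2]+b[3])/2]),cv2.contourArea(c)
E
python3 - <<'E'
from h import *
from bench import status
s=status.read_state();c=cam('wrist',s)
w=cv2.imread('pics/wrist0.png');hsv=cv2.cvtColor(w,cv2.COLOR_BGR2HSV)
for p in [(375,180),(420,168),(470,152),(350,150),(400,120),(470,200),(400,230),(420,203),(430,205)]:print(p,hsv[p[1],p[0]])
E
```

```text
(375, 180) [ 12 207 111]
(420, 168) [ 12 204  95]
(470, 152) [ 13 201 164]
(350, 150) [ 16 153 152]
(400, 120) [ 16 156 132]
(470, 200) [ 16 148 133]
(400, 230) [ 16 154 149]
(420, 203) [ 15 154  98]
(430, 205) [ 17 155 132]
```

View pics/side0.png

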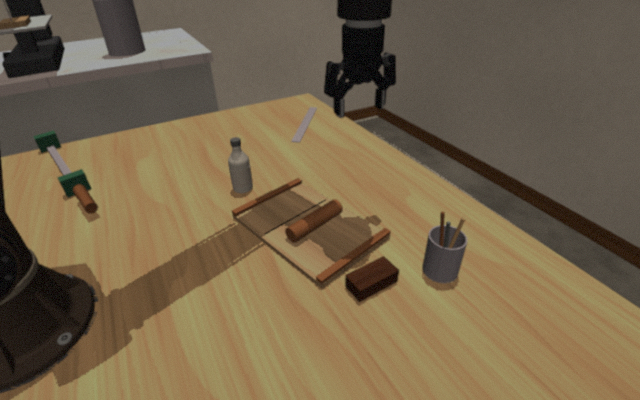

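The side view shows the dowel at about (315,220) and the line just behind it on the left, at (300,210). The glue is at (240,175), the offcut at (372,278) and the pot at (445,255). Saturation separates the dowel cleanly from the panel.

```bash
cat >> h.py <<'E'
def measure(w,s,dz=0.030,roi=None,show=None):
    c=cam('wrist',s);hsv=cv2.cvtColor(w,cv2.COLOR_BGR2HSV)
    m=((hsv[...,1]>178)&(hsv[...,0]<16)).astype(np.uint8)*255
    g=cv2.cvtColor(w,cv2.COLOR_BGR2GRAY)
    bh=cv2.morphologyEx(g,cv2.MORPH_BLACKHAT,np.ones((11,11),np.uint8))
    k=np.zeros_like(m);x0,y0,x1,y1=roi;k[y0:y1,x0:x1]=255
    m&=k;e,a=axis(m);D=ray(c,e,dz)
    n=(bh>14).astype(np.uint8)*255&k&~cv2.dilate(m,np.ones((9,9)))
    L=cv2.HoughLinesP(n,1,np.pi/360,30,minLineLength=50,maxLineGap=25)[:,0].astype(float)
    l=max(L,key=lambda q:np.hypot(q[0]-q[2],q[1]-q[3]))
    yy,xx=np.nonzero(n);u=(l[2:]-l[:2]);u/=np.hypot(*u);P=np.c_[xx,yy]
    near=P[np.abs((P-l[:2])@[-u[1],u[0]])<3].astype(np.float32)
    vx,vy,cx,cy=cv2.fitLine(near,cv2.DIST_HUBER,0,.01,.01).ravel()
    t=(near-[cx,cy])@[vx,vy];le=np.array([[cx+vx*q,cy+vy*q] for q in(t.min(),t.max())])
    Lw=ray(c,le,0.012)
    if Lw[0,0]>Lw[1,0]:Lw=Lw[::-1]
    if D[0,0]>D[1,0]:D=D[::-1]
    lx=Lw[1]-Lw[0];len_=np.linalg.norm(lx);lx/=len_;ly=np.array([-lx[1],lx[0],0])
    r=D.mean(0)-Lw.mean(0);d=D[1]-D[0]
    print('dowel',D.round(4).tolist(),np.linalg.norm(d).round(4),'line',Lw.round(4).tolist(),len_.round(4))
    print('mid dowel',D.mean(0).round(4),'line',Lw.mean(0).round(4),'line ang',np.arctan2(lx[1],lx[0]).round(3))
    print('dowel in line: x %.4f y %.4f ang %.3f'%(r@lx,r@ly,np.arctan2(d@ly,d@lx)))
    if show:
        v=w.copy();cv2.line(v,*[tuple(map(int,q)) for q in e],(255,0,0),1);cv2.line(v,*[tuple(map(int,q)) for q in le],(0,255,0),1)
        v[m>0]=v[m>0]//2+[0,0,127] if False else v[m>0]
        cv2.imwrite(show,cv2.resize(v[y0:y1,x0:x1],None,fx=3,fy=3))
E
python3 - <<'E'
from h import *
from bench import status
s=status.read_state()
measure(cv2.imread('pics/wrist0.png'),s,roi=(335,105,515,245),show='pics/m0.png')
E
```

```text
dowel [[0.4851, -0.038, 0.03], [0.6254, 0.0047, 0.03]] 0.1467 line [[0.4431, 0.0125, 0.012], [0.6362, 0.0653, 0.012]] 0.2002
mid dowel [ 0.5553 -0.0166  0.03  ] line [0.5397 0.0389 0.012 ] line ang 0.267
dowel in line: x 0.0004 y -0.0576 ang 0.029
```

View pics/m0.png

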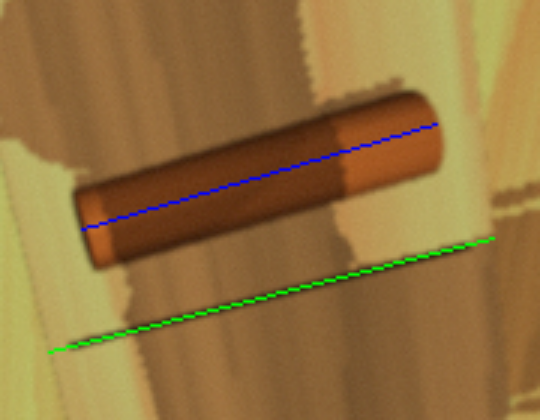

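Dowel and line are both found. The dowel is 58 mm short of the line, 0.03 rad off parallel, and well placed lengthways. My plan is to set the part-open fingers along the dowel axis for yaw control, lower them gently onto its top, and then stroke about 115 mm along tool −x.

```bash
python3 -m creep '[[5,30,20,-0.1,0.4],[10,65,50,-0.2,0.4],[14,100,85,-0.29,0.4],[17,119,130,-0.29,0.4],[17,119,150,-0.29,0.4],[17,119,150,-0.29,0.4],[17,119,150,-0.29,0.4],[17,119,150,-0.29,0.4]]'; python3 - <<'E'
from bench import status,snapshot
import cv2
s=status.read_state();print(s)
cv2.imwrite('pics/w1.png',snapshot('wrist'))
E
```

```text
clock: 1.15
tool_pos: [0.5569, -0.0168, 0.0824]
orientation: [-2.518, 1.876, -0.002]
force: [-0.0, -0.4, -0.6]
width: 0.601
grasp_force: 0.0
{'clock': 1.15, 'joint_positions': array([ 3.21349723e-01,  3.09613456e-01, -4.40839654e-01,  1.90865588e-04,
       -8.18509630e-01, -3.14171362e-02]), 'joint_velocities': array([ 6.65918590e-04, -8.93799569e-04, -4.37004050e-03, -4.59762077e-05,
        3.20034460e-03, -6.12861342e-04]), 'tau': array([ 7.12230962e-03, -4.76195812e+01,  2.27483082e+01,  5.38853243e+00,
       -8.40741472e-03,  8.75517753e-05]), 'tool_pos': array([ 0.55689854, -0.01681793,  0.08236078]), 'orientation': array([-2.51802753e+00,  1.87621755e+00, -1.82651188e-03]), 'force': array([-0.0488872 , -0.44309158, -0.60978098]), 'wrist_torque': array([ 0.0044961 , -0.02681379,  0.06416706]), 'grasp_force': 0.0, 'width': 0.6009741302957462}
```

View pics/w1.png

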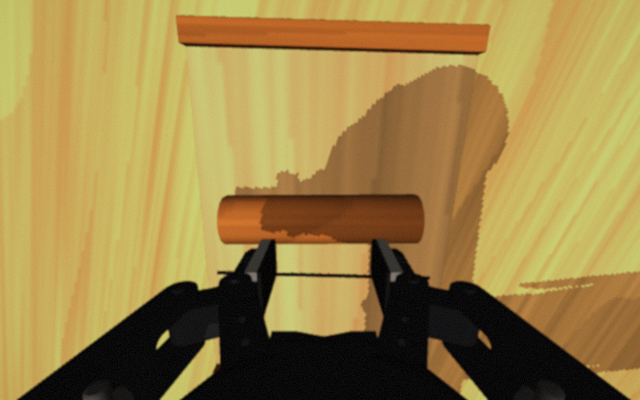

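The wrist view shows the dowel square to the tool, spanning columns 218–424 and rows 195–243. The line is at row 274. I'll refine the offsets from these pixels.

```bash
python3 - <<'E'
from h import *
from bench import status
s=status.read_state();c=cam('wrist',s);R=Ro.from_rotvec(s['orientation']).as_matrix()
w=cv2.imread('pics/w1.png');hsv=cv2.cvtColor(w,cv2.COLOR_BGR2HSV)
m=((hsv[...,1]>178)&(hsv[...,0]<16)).astype(np.uint8)*255
for u in(245,300,340,400):
    y=np.nonzero(m[180:262,u])[0]+180
    # bisector of the two tangent rays
    q=cv2.undistortPoints(np.array([[[u,y.min()-.5]],[[u,y.max()+.5]]],float),c[0],c[1])[:,0]
    a=np.tan(np.arctan(q[:,1]).mean());v=c[0][1,1]*a+c[0][1,2]
    print(u,y.min(),y.max(),((ray(c,[[u,v]],.03)-s['tool_pos'])@R*1000).round(1))
g=cv2.cvtColor(w,cv2.COLOR_BGR2GRAY).astype(int)
for u in(230,290,355,420):
    v=262+g[262:284,u].argmin();print('line',u,v,g[v,u],((ray(c,[[u,v]],.012)-s['tool_pos'])@R*1000).round(1))
E
```

```text
245 197 243 [[ -1.4 -57.4  52.4]]
300 196 242 [[ -0.6 -17.   52.3]]
340 196 242 [[-0.6 12.3 52.2]]
400 195 242 [[-0.3 56.2 52.2]]
line 230 274 6 [[-56.7 -79.3  70.4]]
line 290 274 33 [[-56.7 -28.3  70.3]]
line 355 276 35 [[-58.6  27.   70.2]]
line 420 282 5 [[-64.4  82.8  70.1]]
```

```bash
python3 -m creep '[[-1,0,10,0,0.4],[-1,0,20,0,0.4],[-1,0,28,0,0.4],[-1,0,33,0,0.4],[-1,0,33,0,0.4],[-1,0,33,0,0.4]]'; for i in 1 ; do python3 -m creep '[[0,0,1,0,0.4],[0,0,2,0,0.4],[0,0,2,0,0.4]]'; done; python3 -m creep '[[0,0,1,0,0.4],[0,0,1,0,0.4]]'
```

```text
clock: 1.95
tool_pos: [0.5559, -0.016, 0.0485]
orientation: [-2.519, 1.877, -0.0]
force: [0.1, -0.4, 1.0]
width: 0.598
grasp_force: 0.0
clock: 2.33
tool_pos: [0.5557, -0.0161, 0.0463]
orientation: [-2.519, 1.877, -0.0]
force: [-0.4, -0.5, 0.1]
width: 0.598
grasp_force: 0.0
clock: 2.58
tool_pos: [0.5556, -0.0161, 0.0452]
orientation: [2.519, -1.877, -0.0]
force: [-0.2, 0.5, -0.5]
width: 0.604
grasp_force: 0.0
```

```bash
python3 -m creep '[[0,0,1,0,0.4],[0,0,1,0,0.4]]'; python3 -m creep '[[0,0,1,0,0.4],[0,0,1,0,0.4]]'; python3 -m creep '[[0,0,1,0,0.4],[0,0,1,0,0.4]]'
```

```text
clock: 2.82
tool_pos: [0.5559, -0.0162, 0.0447]
orientation: [-2.519, 1.877, -0.001]
force: [-1.0, -0.8, 4.1]
width: 0.603
grasp_force: 2.3
clock: 3.08
tool_pos: [0.556, -0.0164, 0.0446]
orientation: [-2.52, 1.876, -0.001]
force: [-3.5, -1.7, 13.0]
width: 0.598
grasp_force: 6.6
clock: 3.32
tool_pos: [0.5561, -0.0166, 0.0445]
orientation: [-2.52, 1.876, -0.002]
force: [-6.3, -2.9, 21.5]
width: 0.603
grasp_force: 10.7
```

Contact is made, with a stiffness of about 9 N/mm. I'll ease off to about 13 N and start with half the stroke.

```bash
python3 -m creep '[[0,0,-1,0,0.4],[-5,0,-1,0,0.4],[-12,0,-1,0.005,0.4],[-20,0,-1,0.01,0.4],[-28,0,-1,0.015,0.4],[-36,0,-1,0.02,0.4],[-44,0,-1,0.025,0.4],[-52,0,-1,0.025,0.4],[-58,0,-1,0.025,0.4],[-60,0,-1,0.025,0.4],[-60,0,-1,0.025,0.4]]'; python3 - <<'E'
from bench import snapshot
import cv2
cv2.imwrite('pics/w2.png',snapshot('wrist'))
E
```

```text
clock: 4.7
tool_pos: [0.5385, 0.0416, 0.0433]
orientation: [-2.496, 1.908, -0.0]
force: [-1.0, -0.4, -0.0]
width: 0.6
grasp_force: 0.0
```

View pics/w2.png

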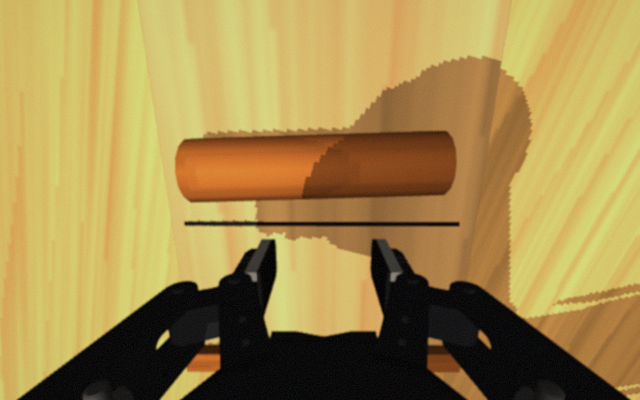

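The fingers have slid off the front of the dowel. It now spans columns 176–456 and rows 131–201, still parallel. The line is clearly visible at row 223, columns 185–459. I'll rise first, then measure.

```bash
python3 - <<'E'
from h import *
from bench import status
s=status.read_state();c=cam('wrist',s);R=Ro.from_rotvec(s['orientation']).as_matrix()
w=cv2.imread('pics/w2.png');hsv=cv2.cvtColor(w,cv2.COLOR_BGR2HSV)
m=((hsv[...,1]>178)&(hsv[...,0]<16)).astype(np.uint8)*255
f=lambda p,z:((ray(c,[p],z)-s['tool_pos'])@R*1000).round(1)
for u in(200,280,360,435):
    y=np.nonzero(m[110:212,u])[0]+110
    q=cv2.undistortPoints(np.array([[[u,y.min()-.5]],[[u,y.max()+.5]]],float),c[0],c[1])[:,0]
    a=np.tan(np.arctan(q[:,1]).mean());v=c[0][1,1]*a+c[0][1,2]
    print(u,y.min(),y.max(),f([u,v],.03))
print('ends',f([176,165],.03),f([456,163],.03))
print('line',f([185,223.5],.012),f([459,224],.012), s['force'])
E
```

```text
200 139 200 [[ 42.3 -68.7  13.3]]
280 136 199 [[ 43.4 -24.   13.3]]
360 134 196 [[44.7 20.5 13.3]]
435 132 194 [[45.8 62.1 13.3]]
ends [[ 45.1 -81.8  13.3]] [[46.1 73.7 13.3]]
line [[  3.7 -90.9  31.3]] [[ 3.2 89.3 31.3]] [ 0.18964855 -0.30494591 -0.12148966]
```

Each stroke can only roll about 16–20 mm, because the 22 mm tip outruns the dowel. About 40 mm remains, so I'll do three strokes of 13–14 mm, each starting about 7 mm behind the top.

```bash
cat >> h.py <<'E'
def rel(w,s,rows,cols):
    c=cam('wrist',s);R=Ro.from_rotvec(s['orientation']).as_matrix()
    hsv=cv2.cvtColor(w,cv2.COLOR_BGR2HSV);m=(hsv[...,1]>178)&(hsv[...,0]<16)
    f=lambda p,z:((ray(c,[p],z)-s['tool_pos'])@R*1000)[0]
    P=[]
    for u in cols:
        y=np.nonzero(m[rows[0]:rows[1],u])[0]+rows[0]
        q=cv2.undistortPoints(np.array([[[u,y.min()-.5]],[[u,y.max()+.5]]],float),c[0],c[1])[:,0]
        P.append(f([u,c[0][1,1]*np.tan(np.arctan(q[:,1]).mean())+c[0][1,2]],.03))
    P=np.array(P);k=np.polyfit(P[:,1],P[:,0],1);print('dowel tool x=%.1f slope %.3f'%(k[1],k[0]),P[:,0].round(1),'rows',y.min(),y.max())
    xs=np.nonzero(m[(y.min()+y.max())//2])[0];print('dowel cols',xs.min(),xs.max())
    T=np.load('line.npy');t=(T-s['tool_pos'])@R*1000;print('line ends tool',t.round(1).tolist(),'px',pix(c,T).round(0).tolist())
E
python3 - <<'E'
from h import *
from bench import status
s=status.read_state();c=cam('wrist',s)
L=ray(c,[[185,223.5],[459,224]],.012);np.save('line.npy',L);print(L)
E
python3 -m creep '[[0,0,-15,0,0.4],[15,0,-40,0,0.4],[35,0,-40,0,0.4],[50,0,-40,0.01,0.4],[50,0,-40,0.01,0.4],[50,0,-40,0.01,0.4]]'
python3 - <<'E'
from h import *
from bench import status,snapshot
s=status.read_state();w=snapshot('wrist');cv2.imwrite('pics/w3.png',w)
rel(w,s,(170,262),(230,280,360,405))
g=cv2.cvtColor(w,cv2.COLOR_BGR2GRAY)
print([(u,230+int(g[230:310,u].argmin())) for u in(285,300,320,340,355)])
E
```

```text
[[0.62724535 0.06168105 0.012     ]
 [0.45317663 0.01494422 0.012     ]]
clock: 5.5
tool_pos: [0.5514, -0.0069, 0.0832]
orientation: [2.485, -1.921, -0.0]
force: [0.0, 0.2, 0.7]
width: 0.6
grasp_force: 0.0
dowel tool x=-6.1 slope 0.045 [-9.2 -7.6 -4.9 -3.4] rows 199 245
dowel cols 216 419
line ends tool [[-47.3, -90.7, 71.2], [-45.9, 89.6, 71.2]] px [[216.0, 264.0], [430.0, 262.0]]
[(285, 263), (300, 263), (320, 263), (340, 263), (355, 262)]
```

```bash
python3 -m creep '[[0,0,25,0,0.4],[0,0,37,0,0.4],[0,0,40,0,0.4],[0,0,40,0,0.4],[-5,0,40,0.01,0.4],[-12,0,40,0.02,0.4],[-19,0,40,0.03,0.4],[-25,0,40,0.04,0.4],[-28,0,40,0.04,0.4],[-28,0,40,0.04,0.4],[-28,0,39.5,0.04,0.4]]'
python3 -m creep '[[0,0,-15,0,0.4],[0,0,-39.5,0,0.4],[14,0,-39.5,0,0.4],[14,0,-39.5,0,0.4],[14,0,-39.5,0,0.4]]'
python3 - <<'E'
from h import *
from bench import status,snapshot
s=status.read_state();w=snapshot('wrist');cv2.imwrite('pics/w4.png',w)
rel(w,s,(170,262),(230,280,360,405))
E
```

```text
clock: 6.92
tool_pos: [0.5441, 0.0203, 0.0445]
orientation: [2.447, -1.969, -0.0]
force: [-4.1, -1.2, 6.5]
width: 0.599
grasp_force: 3.0
clock: 7.55
tool_pos: [0.5472, 0.0064, 0.0829]
orientation: [2.446, -1.971, -0.001]
force: [0.4, 0.3, 0.3]
width: 0.598
grasp_force: 0.0
dowel tool x=-6.3 slope 0.056 [-10.2  -7.9  -4.8  -2.9] rows 198 245
dowel cols 215 417
line ends tool [[-37.0, -90.0, 70.9], [-28.4, 90.0, 71.0]] px [[215.0, 253.0], [432.0, 243.0]]
```

That worked: it rolled 14 mm, is now parallel to the line, and has 26.5 mm left.

```bash
python3 -m creep '[[0,0,25,0,0.4],[0,0,37,0,0.4],[0,0,39.5,0,0.4],[0,0,40,0,0.4],[-5,0,40,0,0.4],[-12,0,40,0.005,0.4],[-19,0,40,0.01,0.4],[-25,0,40,0.01,0.4],[-28,0,40,0.01,0.4],[-28,0,40,0.01,0.4],[-28,0,39.5,0.01,0.4]]'
python3 -m creep '[[0,0,-15,0,0.4],[0,0,-39.5,0,0.4],[14,0,-39.5,0,0.4],[14,0,-39.5,0,0.4],[14,0,-39.5,0,0.4]]'
python3 - <<'E'
from h import *
from bench import status,snapshot
s=status.read_state();w=snapshot('wrist');cv2.imwrite('pics/w5.png',w)
rel(w,s,(170,262),(230,280,360,405))
E
```

```text
clock: 8.98
tool_pos: [0.5397, 0.0331, 0.0444]
orientation: [2.435, -1.98, -0.002]
force: [-9.0, -1.3, 12.3]
width: 0.599
grasp_force: 6.0
clock: 9.6
tool_pos: [0.5442, 0.02, 0.0828]
orientation: [2.436, -1.983, -0.001]
force: [-0.5, -0.6, 0.8]
width: 0.598
grasp_force: 0.0
dowel tool x=-5.8 slope 0.072 [-10.6  -8.2  -4.   -1.3] rows 196 243
dowel cols 217 418
line ends tool [[-24.0, -89.9, 70.8], [-13.5, 90.0, 70.9]] px [[213.0, 238.0], [434.0, 226.0]]
```

13.0 mm remains, so the last stroke is 26 mm.

```bash
python3 -m creep '[[0,0,25,0,0.4],[0,0,37,0,0.4],[0,0,39.5,0,0.4],[0,0,40,0,0.4],[-5,0,40,-0.005,0.4],[-11,0,40,-0.01,0.4],[-18,0,40,-0.015,0.4],[-23,0,40,-0.015,0.4],[-26,0,40,-0.015,0.4],[-26,0,40,-0.015,0.4],[-26,0,39.5,-0.015,0.4]]'
python3 -m creep '[[0,0,-15,0,0.4],[0,0,-39.5,0,0.4],[-5,0,-70,0,0.4],[-15,0,-80,0,0.4],[-15,0,-80,0,0.4],[-15,0,-80,0,0.4]]'
python3 - <<'E'
from h import *
from bench import status,snapshot
s=status.read_state();w=snapshot('wrist');cv2.imwrite('pics/w6.png',w)
try: rel(w,s,(100,262),(250,280,360,390))
except Exception as e: print(e)
E
```

```text
clock: 11.02
tool_pos: [0.5373, 0.0448, 0.0445]
orientation: [2.449, -1.962, -0.002]
force: [-7.8, -2.1, 13.0]
width: 0.595
grasp_force: 6.3
clock: 11.78
tool_pos: [0.5353, 0.0603, 0.1229]
orientation: [2.451, -1.963, -0.001]
force: [-0.2, -0.5, -0.2]
width: 0.603
grasp_force: 0.0
dowel tool x=22.7 slope 0.061 [19.  20.3 24.5 26.2] rows 153 192
dowel cols 232 406
line ends tool [[18.7, -90.2, 110.8], [26.3, 89.9, 111.1]] px [[224.0, 177.0], [422.0, 169.0]]
```

View pics/w6.png

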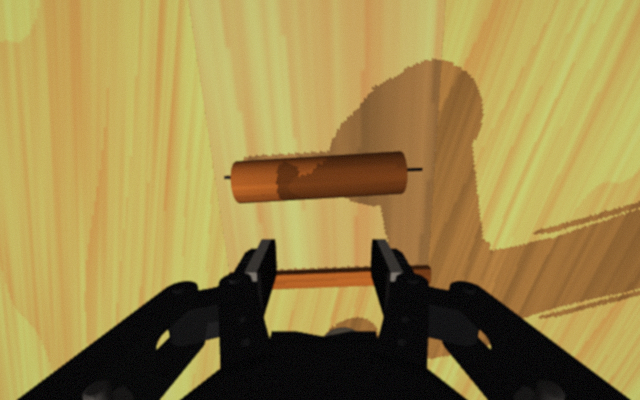

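The dowel (columns 232–406) lies over the line, whose stubs show at both ends (225,177) and (421,170). It is off by about 0.2 mm sideways, 0.02 rad in angle and a few mm lengthways. The robot is clear, so I'm handing in.

```bash
python3 -c "
from bench import job_done
print(job_done())"
```

```text
the job is handed in; nothing more can be done
None
```

The dowel was rolled onto the pencil line and left at rest, measured about 0.2 mm off centre and 0.02 rad off parallel, and the job is handed in; no verdict was shown.

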